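Hold the inspection box's sprung cover at the pointer

TASK

Open the jar-lid inspection box for viewing: turn the orange turnbutton a quarter turn, either way, so that its bar lies along the front edge and clear of the blue cover, then lift the sprung cover by its black knob until it stands at the same angle as the red pointer on the box's left side. The cover shuts by itself, so finish while still holding it steadily at the pointer's angle; do not shift the pointer or the other things on the table.

Things in the scene. Friction and masses are not known exactly. Their poses are not given: they have to be found in the camera images.
- viewer: the inspection box, fixed: a low grey case 250 mm wide (y), 70 mm high, from 148 mm in front of its origin (-x, robot side) to 102 mm behind; the front 46 mm are a flat ledge, the rest lies under the blue cover. Origin: underside, below the middle of the cover; x points from the ledge to the hinge, y left, z up. Place and yaw (within 0.3 rad) differ each time.
- cover_hinge (a point): a point on the cover's hinge line (steel rod along the box's y), in the middle of its width: 100 mm behind the box's origin and 74 mm above the table. Axes as the box's.
- cover (a joint): angle of the blue cover (200 mm from hinge to front edge, 246 wide, 8 thick, top face 78 mm above the table when shut), rad: 0 shut, grows as its front rises, to 1.4. Spring and weight (0.3 kg) shut it: some 4 N at the knob to start it, 7 N at 0.75 rad. While the turnbutton's bar lies over its front edge it cannot open.
- cover_knob (a point): centre of the cover's black drum knob, 24 mm in diameter and 24 long, axis along the box's y, flat ends left and right, on a 16 x 20 mm stem. 180 mm from the hinge line along the cover and 34 mm square to it (108 mm above the table when shut), 30 mm left of the box's middle line. Pinched on its flat ends it can pivot between the fingers. Axes: the box's when shut, turn with the cover.
- pointer (a joint): angle of the red pointer about the cover's hinge line, on the same scale as cover (0 level, to the front): this is the angle at which the cover is to be held. Between 0.45 and 0.75 rad, different each time; it stays by friction.
- pointer_tip (a point): free end of the red pointer, a bar 135 mm long, 10 mm wide, 8 mm thick, that swings about the hinge line beside the aluminium angle dial outside the box's left wall, 136 mm left of the box's middle line. Axes turn with the pointer (x along it).
- turnbutton (a joint): angle of the orange turnbutton about its upright pivot, rad, counter-clockwise positive from above: 0 when its bar points over the cover (along the box's x), +1.57 or -1.57 when it lies along the cover's front edge, clear of it; stops at +-1.6. Starts within 0.25 of 0; light friction (0.06 N m), stays where it is left.
- turnbutton_grip (a point): grip point on the turnbutton's pivot axis, 100 mm above the table, 122 mm in front of the box's origin and 90 mm to its right. The grip is an upright ridge 10 mm thick, 44 long, 26 high (86 to 112 mm above the table) on a bar 72 mm long, 14 wide, 6 thick (80 to 86 mm above the table). x axis along bar and ridge.
- jar_20: a full glass jar of pale pickles with a dark-topped lid, 69 mm wide, 112 mm high, standing to the right of the box; a loose bystander to leave alone, origin at its underside
- heat_gun: a dark green heat gun lying at the right, 236 x 235 x 73 mm; a loose bystander to leave alone, origin at its underside
- stapler: a grey hand stapler lying at the left front, 32 x 137 x 44 mm; a loose bystander to leave alone, origin at its underside
- tape_roll: a brown roll of parcel tape at the left, 66 mm across, 48 mm high; a loose bystander to leave alone, origin at its underside
- marker_black: a white and black marker pen lying at the right front, 17 x 130 x 18 mm; a loose bystander to leave alone, origin at its underside

How it is judged:
By the outcome, as a careful person would: the job done as asked, in the order asked, and still so for the second after the job is handed in, while the arm keeps its last pose, push and grip.
It also fails if it takes over 48 s, if anything falls off the work surface, if the arm or the gripper's body presses on something with over 40 N, if the wrist force passes 120 N, or if a joint passes its speed limit or range.

ROBOT

A 6-joint arm with a two-finger parallel gripper is mounted at the origin on a cart in front of the work surface, level with it; the furniture and walls round the work are solid. World frame = base frame: x ahead of the robot, y to its left, z up, the work surface at z = 0. Lengths are in m, angles in degrees, forces in N, time in s.
With the tool pointing down it reaches from about 0.35 to 0.875 m from the base axis. Payload 4.2 kg.
Tool frame: the origin (TCP) lies at the very end of the fingers, on their centre line; the grasp point (between the pads) lies 19 mm behind it; z points along the fingers, y is the line along which they close (so a half turn about z gives the same grasp; the last joint's range is limited). The gripper opens to 87 mm and grips with 3 to 60 N. Pads are 19 mm wide; open, the fingers measure 117 mm over their backs; the gripper's body (75 mm by 190 mm) begins 51 mm behind the grasp point.
Start: joints at [78.988, 22.042, 0.453, 0, -68.411, -14.817], TCP at [0.272, 0.563, 0.223] pointing down, gripper open.
Joint ranges: [-179.83, 179.83], [-69.29, 118.12], [-61.27, 80.66], [-181.25, 117.63], [-171.15, -9.14], [-177.46, 177.46]. Speed limits (degrees/s): [159.86, 159.86, 180, 180, 180, 180].

INTERFACE

Orientations are given as a 3x3 rotation matrix whose columns are the frame's x, y, z axes.
In Python, from station import sense, cams, r gives the robot as it stands. The module is installed in compiled form; this text tells all that it offers.
- The arm moves only by the tool step_arm, never from a script. Its argument "targets" is text: rows parted by semicolons, each of 4 numbers parted by spaces: the shift along the tool's x, y, z in cm, then the turn about the tool's z in degrees. In form: x y z turn; .... A call has 1 to 12 rows; each row shifts and turns the commanded pose from where the row before left it, along the tool's axes as they then stand; what a row does not reach is not made up. A row lasts 1/12 s, in which the tool goes at most 41.7 mm and 7.16 degrees, less where a joint would pass 70% of its speed; a pose out of reach is approached as far as the arm can. A call with a gripper value outside its range is refused whole. "claw" is the finger opening in cm, from 0 to 8.7, set as the call begins (left out, the last holds). The fingers move at their own pace and stop on an object; the grip force is fixed at half the most. Time passes only in rows, so rows that do not move let the fingers close. It gives the time, the measured TCP pose, the force, the opening and the grip force at its end, in the units of the state.
- sense(): the state, without advancing time (a new reading comes with each control period).
- cams.capture(name): name is "scene" or "top" or "wrist"; returns a dict with "frame" (480x640x3 uint8, blue, green, red), "vertical_fov" (degrees; the focal length in pixels is half the picture's height over the tangent of half this angle, whatever the lens; pixels are square), "cx", "cy" (the principal point, pixels), "eye" and "rotation" of the camera in the world; the wrist camera has in their place "tool_from_camera" (4x4, takes a point from camera to tool coordinates, whose origin is the TCP and whose axes are the flange's). Camera axes: x right, y down, z forward; pixel columns grow to the right and rows downward; lengths in m; the calibration is good to about 2 mm. A picture is of the moment at which its call begins: read the wrist's pose just before it. There is no depth.
- r.finish_job(): hands the job in; it is judged then, once.
The state is a dict: "time_s": time; "joints": joint angles; "joint_velocities": joint speeds; "effort": joint torques, N m; "tcp_pos": TCP position; "ee_rot": TCP orientation; "wrist_force": force on the tool from outside, world axes, zero at the start; "moment": the same for the moment, N m; "gripper_width": opening from 0.0 (shut) to 1.0 (fully open); "gripper_force": force on a finger pad.
Only numpy, scipy, OpenCV 4.12 (cv2) and the standard library are available. Lean on these libraries where they do the work, as an engineer would, in place of code of your own. Each camera call takes 0.05 s, during which the arm holds its last target. There are 200 camera calls.

## Working session

There is one attempt and no reset: what is moved stays moved. The work goes in short steps, Python scripts to look and compute and a tool call to move; the robot and the scene stay as the last step left them, time stands still between calls to the robot, and variables do not carry over. Pictures are saved under pics/ and viewed, at most 10 in all, crops included, and the job is handed in when it is done.

Besides the shell and the picture viewer there is one more tool, called after "Emit:" in YAML: its name, and indented under it one key for each argument. step_arm: Moves the arm, as the interface text tells. Its arguments: {"type":"object","properties":{"targets":{"type":"string"},"claw":{"type":"number"}},"required":["targets"]}

```bash
mkdir -p pics
cat > h.py <<'E'
import numpy as np,cv2,pickle
from station import sense,cams,r
def cap(n,f):
    s=sense();d=cams.capture(n);d['s']=s;cv2.imwrite('pics/'+f+'.png',d['frame']);pickle.dump(d,open(f+'.pkl','wb'));return d
def load(f): return pickle.load(open(f+'.pkl','rb'))
def cam(d):
    fl=240/np.tan(np.radians(d['vertical_fov'])/2)
    if 'eye' in d: return fl,np.array(d['eye']),np.array(d['rotation'])
    T=np.array(d['tool_from_camera']);R=np.array(d['s']['ee_rot']);return fl,np.array(d['s']['tcp_pos'])+R@T[:3,3],R@T[:3,:3]
def ray(d,u,v):
    fl,e,R=cam(d);return e,R@np.array([(u-d['cx'])/fl,(v-d['cy'])/fl,1])
def atz(d,u,v,z):
    e,w=ray(d,u,v);return e+w*(z-e[2])/w[2]
def proj(d,P):
    fl,e,R=cam(d);p=(np.atleast_2d(P)-e)@R;return np.c_[d['cx']+fl*p[:,0]/p[:,2],d['cy']+fl*p[:,1]/p[:,2]]
E
python3 - <<'E'
from h import *
for n in('scene','top'):
    d=cap(n,n);print(n,d['vertical_fov'],d['cx'],d['cy'],d['eye'],d['rotation'])
print(sense())
E
```

```text
scene 52.44740132588889 319.5771589285639 243.3320123292786 [-0.28477587 -0.6231027   1.10912048] [[ 0.57442158 -0.5824939   0.57510061]
 [-0.81854784 -0.41252672  0.39975135]
 [ 0.00439164 -0.70037316 -0.71376337]]
top 49.00489570719953 325.9345350800798 230.15280346823232 [ 0.20050239 -0.0712067   1.83298888] [[ 0.01783159 -0.98141939  0.19104455]
 [-0.99982321 -0.01864264 -0.00244871]
 [ 0.00596478 -0.19096711 -0.98157831]]
{'time_s': 0.1, 'joints': array([ 7.89890199e+01,  2.20861653e+01,  3.88103291e-01, -2.44597401e-02,
       -6.84123943e+01, -1.48177278e+01]), 'joint_velocities': array([-0.0463991 , -0.07999005,  0.19074936,  0.05571882, -0.0128339 ,
        0.01406914]), 'effort': array([-9.36290780e-04, -3.91692030e+01,  1.87934929e+01,  4.23199922e+00,
        1.34648752e-02, -7.83294922e-05]), 'tcp_pos': array([0.27204372, 0.56208822, 0.22157661]), 'ee_rot': array([[ 9.00032019e-01, -4.35823119e-01, -7.57853782e-04],
       [-4.35823764e-01, -9.00030192e-01, -1.81648718e-03],
       [ 1.09575824e-04,  1.96518731e-03, -9.99998063e-01]]), 'wrist_force': array([ 0.6590532 , -1.09826116, -0.2481577 ]), 'moment': array([-0.00160536,  0.0071418 ,  0.01523908]), 'gripper_force': 0.0, 'gripper_width': 0.9995859103563658}
```

View pics/scene.png

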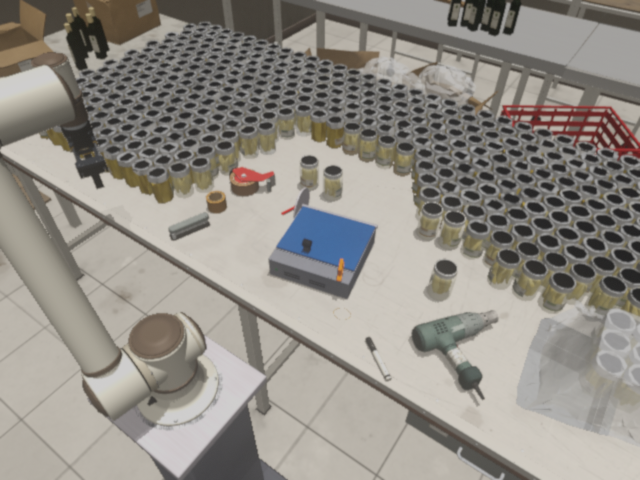

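View pics/top.png

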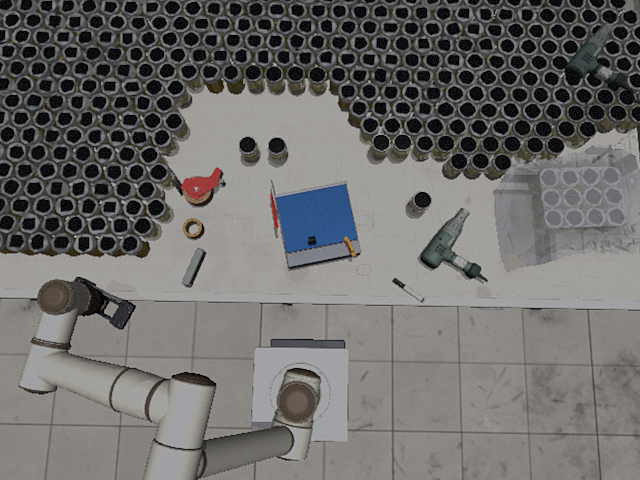

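Box visible in both: top about (317,225), scene about (325,245). The pictures are small, so I'm enlarging both side by side.

Run:
```python
from h import *
a=load('top')['frame'][170:280,260:370];b=load('scene')['frame'][180:300,265:385]
a=cv2.resize(a,(400,400),interpolation=2);b=cv2.resize(b,(400,400),interpolation=2)
c=np.hstack([a,b]);cv2.imwrite('pics/crop1.png',c)
```

```text
(no output)
```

View pics/crop1.png

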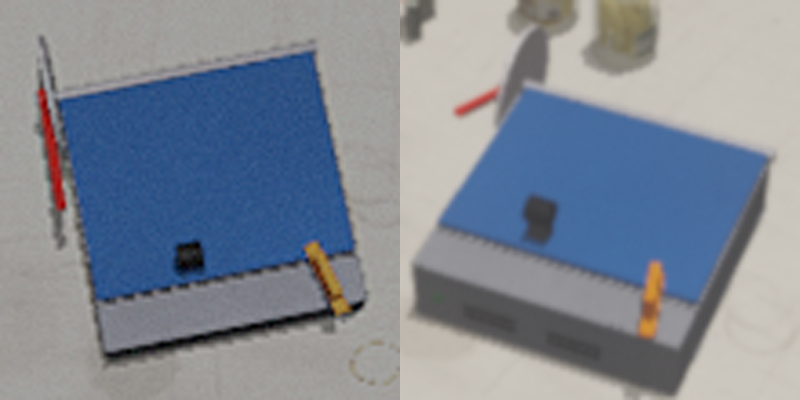

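```bash
cat > fit.py <<'E'
from h import *
from scipy.optimize import least_squares
A=load('top');B=load('scene')
ta=lambda u,v:(260+u*110/400-.5+.14,170+v*110/400-.36)
sb=lambda u,v:(265+(u-400)*.3-.35,180+v*.3-.35)
box=[(.1,.123,.078),(-.1,.123,.078),(-.1,-.123,.078),(.1,-.123,.078),(-.148,.125,.07),(-.08,.03,.108)]
tp=[ta(62,99),ta(100,300),ta(352,255),ta(316,50),ta(106,354),ta(188,257)]
bs=[(-.1,.123,.078),(.1,.123,.078),(-.1,-.123,.078),(.1,-.123,.078),(-.148,.125,.07),(-.148,-.125,.07),(-.08,.03,.108)]
sp=[sb(441,222),sb(520,88),sb(696,302),sb(770,157),sb(416,262),sb(682,345),sb(540,207)]
def W(q,P):
    c,s=np.cos(q[2]),np.sin(q[2]);P=np.atleast_2d(P)
    return np.c_[q[0]+c*P[:,0]-s*P[:,1],q[1]+s*P[:,0]+c*P[:,1],P[:,2]]
def f(q): return np.r_[(proj(A,W(q,box))-tp).ravel(),(proj(B,W(q,bs))-sp).ravel()]
s=least_squares(f,[.6,-.1,.15],loss='soft_l1');q=s.x
if __name__=='__main__':
    print(q,np.degrees(q[2]));print(f(q).reshape(-1,2).round(1).tolist())
    tip=lambda a:W(q,(.1-.135*np.cos(a),.136,.074+.135*np.sin(a)))
    g=lambda a:np.r_[(proj(A,tip(a[0]))-ta(62,208)).ravel(),(proj(B,tip(a[0]))-sb(459,112)).ravel()]
    p=least_squares(g,[.6]);print('ptr',p.x,p.fun)
    e=lambda a:[(-.122+k*.022*np.cos(a),-.09+k*.022*np.sin(a),.112) for k in(1,-1)]
    h=lambda a:(proj(A,W(q,e(a[0])))-[ta(313,246),ta(343,310)]).ravel()
    h=lambda a:(lambda d:[d[0]*30+d[1]*0-0,0])(1) if 0 else (proj(A,W(q,e(a[0])))-[ta(313,246),ta(343,310)]).ravel()
    b=least_squares(h,[0.]);print('btn',b.x,b.fun)
    print('grip',W(q,(-.122,-.09,.1)),'knob',W(q,(-.08,.03,.108)),'hinge',W(q,(.1,0,.074)))
E
python3 fit.py
```

```text
[ 0.58587386 -0.04387665  0.21503277] 12.320469942456656
[[-0.6, -0.6], [-0.4, 0.7], [1.8, -1.0], [-0.3, -0.5], [0.1, 0.1], [1.2, -0.1], [-1.7, -0.4], [2.3, -1.3], [0.3, 0.1], [0.3, -1.4], [-2.0, 0.3], [-0.9, 1.4], [0.1, 1.3]]
ptr [0.48430482] [ 0.47906766  0.24857865 -0.14760293 -0.2454384 ]
btn [0.23400909] [ 1.98480078  2.06865876 -0.60646825 -3.61284366]
grip [[ 0.48588774 -0.15783619  0.1       ]] knob [[ 0.50131492 -0.03163793  0.108     ]] hinge [[ 0.6835708  -0.02253871  0.074     ]]
```

Emit:
step_arm:
  targets: "2.53 2.77 0 0; 2.53 2.77 0 0; 2.53 2.77 0 0; 2.53 2.77 0 0; 2.53 2.77 0 0; 2.53 2.77 0 0; 2.53 2.77 0 0; 2.53 2.77 0 0; 2.53 2.77 0 0; 2.53 2.77 0 0"
  claw: 8.7

```text
time_s: 0.93
tcp_pos: [0.3791, 0.2011, 0.2224]
ee_rot: [[0.9, -0.435, -0.0], [-0.435, -0.9, -0.0], [-0.0, 0.0, -1.0]]
wrist_force: [0.9, 0.6, -0.7]
gripper_width: 0.998
gripper_force: 0.0
```

Emit:
step_arm:
  targets: "2.53 2.77 0 0; 2.53 2.77 0 0; 2.53 2.77 0 0; 2.53 2.77 0 0; 2.53 2.77 0 0; 2.53 2.77 0 0; 2.53 2.77 0 0; 2.53 2.77 0 0; 2.53 2.77 0 0; 2.53 2.77 0 0; 0 0 0 7; 0 0 0 7"

```text
time_s: 1.93
tcp_pos: [0.4861, -0.1587, 0.2215]
ee_rot: [[0.761, -0.648, -0.002], [-0.648, -0.761, 0.0], [-0.002, 0.001, -1.0]]
wrist_force: [0.7, -0.6, -1.2]
gripper_width: 1.002
gripper_force: 0.0
```

Emit:
step_arm:
  targets: "0 0 0 7;0 0 0 7;0 0 0 7;0 0 0 7;0 0 0 7;0 0 0 7;0 0 0 7;0 0 0 7;0 0 0 7;0 0 0 7;0 0 0 7;0 0 0 7"

```text
time_s: 2.93
tcp_pos: [0.486, -0.1565, 0.2221]
ee_rot: [[-0.562, -0.827, -0.001], [-0.827, 0.562, 0.0], [0.0, 0.001, -1.0]]
wrist_force: [0.2, 0.3, 0.6]
gripper_width: 1.0
gripper_force: 0.0
```

Emit:
step_arm:
  targets: "0 0 0 7;0 0 0 7;0 0 0 7;0 0 0 7;0 0 0 2.5;0 0 0 0;0 0 0 0"

```text
time_s: 3.52
tcp_pos: [0.4861, -0.1565, 0.2222]
ee_rot: [[-0.901, -0.434, -0.001], [-0.434, 0.901, 0.0], [0.001, 0.0, -1.0]]
wrist_force: [1.1, -0.7, -0.5]
gripper_width: 0.998
gripper_force: 0.0
```

Run:
```python
from h import *
d=cap('wrist','w1');s=d['s'];print(s['time_s'],s['tcp_pos'],s['ee_rot'],s['joints'].round(1),d['vertical_fov'],d['cx'],d['cy'],d['tool_from_camera'])
```

```text
3.5167 [ 0.48611377 -0.15651115  0.22224802] [[-9.00721152e-01 -4.34397198e-01 -6.93770527e-04]
 [-4.34397385e-01  9.00721318e-01  1.39730730e-04]
 [ 5.64195266e-04  4.27230527e-04 -9.99999750e-01]] [  0.4  10.9 -15.3  -0.  -63.8 -64.6] 63.86158193574281 324.6206643055914 247.6869401768715 [[ 6.74294819e-04 -9.63043835e-01 -2.69343866e-01  7.32777097e-02]
 [ 9.99999566e-01  8.22446727e-04 -4.37202173e-04  1.03892750e-04]
 [ 6.42565838e-04 -2.69343454e-01  9.63043971e-01 -1.61935529e-01]
 [ 0.00000000e+00  0.00000000e+00  0.00000000e+00  1.00000000e+00]]
```

View pics/w1.png

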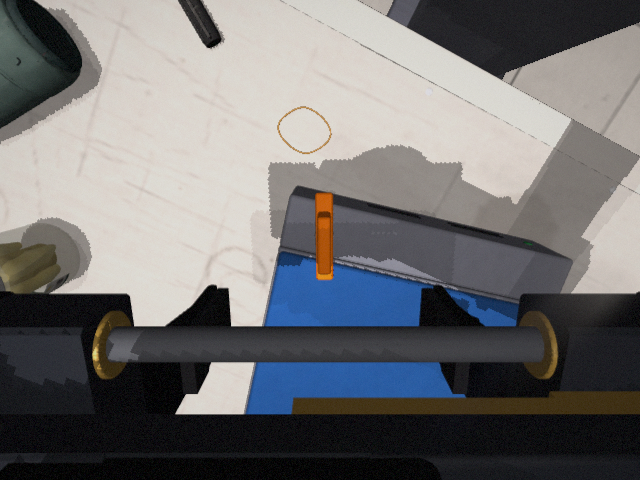

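The turnbutton stands upright in the picture, its bar from (324,193) to (324,279) and the ridge top at (324,212)–(324,275), so it is aligned with the tool. Box corners: front-left of the cover (278,250), ledge corners (298,187) and (570,258).

Run:
```python
from h import *
d=load('w1');a=atz(d,324,193,.086);b=atz(d,324.5,279,.086);m=(a+b)/2
print(a,b,m,np.linalg.norm(a-b),np.degrees(np.arctan2(*(b-a)[[1,0]])))
R=d['s']['ee_rot'];print('tool delta cm',R.T@(np.r_[m[:2],.09]-d['s']['tcp_pos'])*100)
for u,v,z in((298,187,.07),(570,258,.07),(279,250,.078)):print(atz(d,u,v,z))
from fit import W,q
for P in((-.148,-.125,.07),(-.148,.125,.07),(-.1,-.123,.078),(-.122,-.09,.1)):print(W(q,P))
```

```text
[ 0.4558192  -0.17165761  0.086     ] [ 0.51926893 -0.14058167  0.086     ] [ 0.48754407 -0.15611964  0.086     ] 0.07065113576983263 26.094346578013777
tool delta cm [-0.15329799 -0.03251729 13.22470497]
[ 0.46253055 -0.19187558  0.07      ]
[0.4162946  0.04232915 0.07      ]
[ 0.5153572  -0.18426066  0.078     ]
[[ 0.46795482 -0.19757799  0.07      ]]
[[0.41460996 0.04666436 0.07      ]]
[[ 0.51442259 -0.18538183  0.078     ]]
[[ 0.48588774 -0.15783619  0.1       ]]
```

Emit:
step_arm:
  targets: "-0.15 0 3 0; 0 0 3 0; 0 0 3 0; 0 0 2.2 0; 0 0 1.2 0; 0 0 0.6 0; 0 0 0 0"
  claw: 4

```text
time_s: 4.15
tcp_pos: [0.4869, -0.1559, 0.0912]
ee_rot: [[-0.901, -0.434, -0.003], [-0.434, 0.901, 0.0], [0.003, 0.001, -1.0]]
wrist_force: [-0.4, -0.4, 0.4]
gripper_width: 0.558
gripper_force: 0.0
```

Emit:
step_arm:
  targets: "0 0 0 0;0 0 0 0;0 0 0 0;0 0 0 0;0 0 0 0;0 0 0 0;0 0 0 0;0 0 0 0"
  claw: 0

```text
time_s: 4.82
tcp_pos: [0.4881, -0.1561, 0.0931]
ee_rot: [[-0.901, -0.434, 0.001], [-0.434, 0.901, -0.001], [-0.001, -0.001, -1.0]]
wrist_force: [-0.7, -1.8, 2.2]
gripper_width: 0.115
gripper_force: 30.0
```

Emit:
step_arm:
  targets: "0 0 0 -6;0 0 0 -7;0 0 0 -7;0 0 0 -7;0 0 0 -7;0 0 0 -7;0 0 0 -7;0 0 0 -7;0 0 0 -7;0 0 0 -7;0 0 0 -6;0 0 0 -1"

```text
time_s: 5.82
tcp_pos: [0.4877, -0.156, 0.0931]
ee_rot: [[0.205, -0.979, 0.0], [-0.979, -0.205, -0.0], [0.0, -0.0, -1.0]]
wrist_force: [-1.0, -0.6, 5.2]
gripper_width: 0.113
gripper_force: 30.0
```

Emit:
step_arm:
  targets: "0 0 0 0;0 0 0 0"

```text
time_s: 5.98
tcp_pos: [0.4877, -0.156, 0.0931]
ee_rot: [[0.2, -0.98, 0.0], [-0.98, -0.2, -0.0], [0.0, -0.0, -1.0]]
wrist_force: [-1.2, -0.2, 5.2]
gripper_width: 0.111
gripper_force: 30.0
```

Emit:
step_arm:
  targets: "0 0 0 0;0 0 0 0;0 0 0 0;0 0 -2 0;0 0 -3 0;0 0 -4 0;0 0 -4 0;0 0 -1 0;0 0 0 0"
  claw: 4

```text
time_s: 6.73
tcp_pos: [0.4899, -0.156, 0.2365]
ee_rot: [[0.202, -0.979, 0.009], [-0.979, -0.202, -0.001], [0.002, -0.009, -1.0]]
wrist_force: [0.1, 0.7, -0.6]
gripper_width: 0.457
gripper_force: 0.0
```

Emit:
step_arm:
  targets: "-1.5 -2.9 0 0;-1.5 -2.9 0 0;-1.5 -2.9 0 0;-1.5 -2.9 0 0;0 0 0 -7;0 0 0 -7;0 0 0 -7;0 0 0 -7;0 0 0 -7;0 0 0 -7;0 0 0 -7;0 0 0 -7"

```text
time_s: 7.73
tcp_pos: [0.5884, -0.0735, 0.2303]
ee_rot: [[0.927, -0.375, -0.004], [-0.375, -0.927, 0.0], [-0.003, 0.001, -1.0]]
wrist_force: [0.2, 0.0, 0.0]
gripper_width: 0.453
gripper_force: 0.0
```

Emit:
step_arm:
  targets: "0 0 0 -7;0 0 0 -7;0 0 0 -7;0 0 0 -7;0 0 0 -6;0 0 0 0;0 0 0 0"
  claw: 5.5

```text
time_s: 8.32
tcp_pos: [0.5886, -0.0736, 0.2309]
ee_rot: [[0.98, 0.199, -0.003], [0.199, -0.98, 0.0], [-0.003, -0.001, -1.0]]
wrist_force: [0.1, 0.3, 0.4]
gripper_width: 0.632
gripper_force: 0.0
```

Run:
```python
from h import *
d=cap('wrist','w2');s=d['s'];print(s['time_s'],s['tcp_pos'],s['ee_rot'],s['joints'].round(1))
cap('scene','s2')
```

```text
8.3167 [ 0.5885834  -0.07357667  0.23094295] [[ 9.79974331e-01  1.99105860e-01 -2.67722975e-03]
 [ 1.99106750e-01 -9.79977805e-01  6.74916309e-05]
 [-2.61018775e-03 -5.99194580e-04 -9.99996414e-01]] [  8.5  18.7  -3.3  -0.  -68.1  93. ]
```

View pics/w2.png

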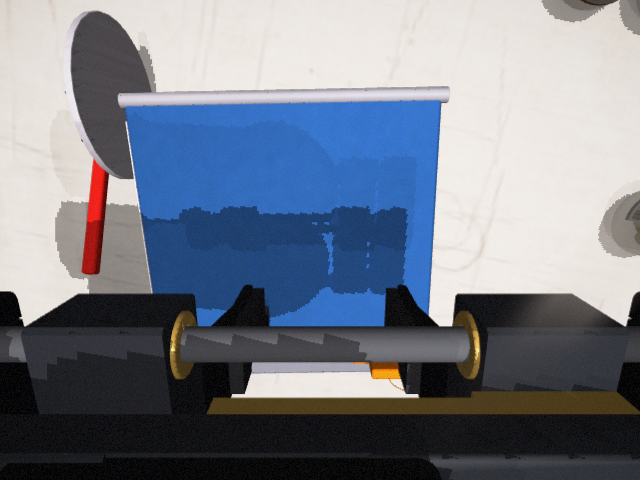

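The wrist view shows the hinge rod axis from (118,100) to (449,94), the pointer's bar running from (100,165) to its tip at (91,272), and the turnbutton bar lying along the front at about (385,371).

Run:
```python
from h import *
from fit import W,q
d=load('w2');B=load('s2')
L=atz(d,118,100,.074);R=atz(d,449,94,.074);y=L-R;print('rod',L,R,np.linalg.norm(y),np.degrees(np.arctan2(-y[0],y[1])),(L+R)/2,W(q,(.1,0,.074)))
print('cover edge check',proj(d,W(q,[(.09,.123,.078),(.09,-.123,.078),(-.03,.123,.078)])))
for qq in (q,):
  for a in (.44,.46,.48,.5,.52,.54):
    for off in(0,):
      P=lambda r,n:(.1-r*np.cos(a)+n*np.sin(a),.136,.074+r*np.sin(a)+n*np.cos(a))
      print(a,proj(d,W(q,[P(.135,-.004),P(.135,0),P(.135,.004),P(.07,.004)])).round(1).tolist(),proj(B,W(q,P(.135,0))).round(1))
f=B['frame'][180:280,265:385];cv2.imwrite('pics/c2.png',np.hstack([cv2.resize(d['frame'][130:290,60:160],(375,600),interpolation=2),cv2.resize(f[0:70,10:60],(425,600),interpolation=2)]))
```

```text
rod [0.65804697 0.10425261 0.074     ] [ 0.71353478 -0.14615259  0.074     ] 0.25647935345132666 12.494397525250019 [ 0.68579088 -0.02094999  0.074     ] [[ 0.6835708  -0.02253871  0.074     ]]
cover edge check [[125.9671969  116.06183337]
 [443.98394071 111.3827836 ]
 [147.45275988 263.47978177]]
0.44 [[98.2, 276.9], [95.0, 276.4], [91.6, 275.9], [99.3, 187.9]] [[281.9 214.9]]
0.46 [[96.1, 276.7], [92.7, 276.0], [89.3, 275.4], [98.2, 187.2]] [[282. 214.]]
0.48 [[93.8, 276.3], [90.5, 275.6], [87.0, 274.8], [97.1, 186.4]] [[282.2 213.2]]
0.5 [[91.6, 275.9], [88.1, 275.0], [84.6, 274.1], [96.0, 185.6]] [[282.3 212.3]]
0.52 [[89.3, 275.4], [85.8, 274.4], [82.2, 273.4], [94.9, 184.7]] [[282.5 211.5]]
0.54 [[86.9, 274.8], [83.4, 273.7], [79.8, 272.5], [93.8, 183.8]] [[282.6 210.6]]
```

View pics/c2.png

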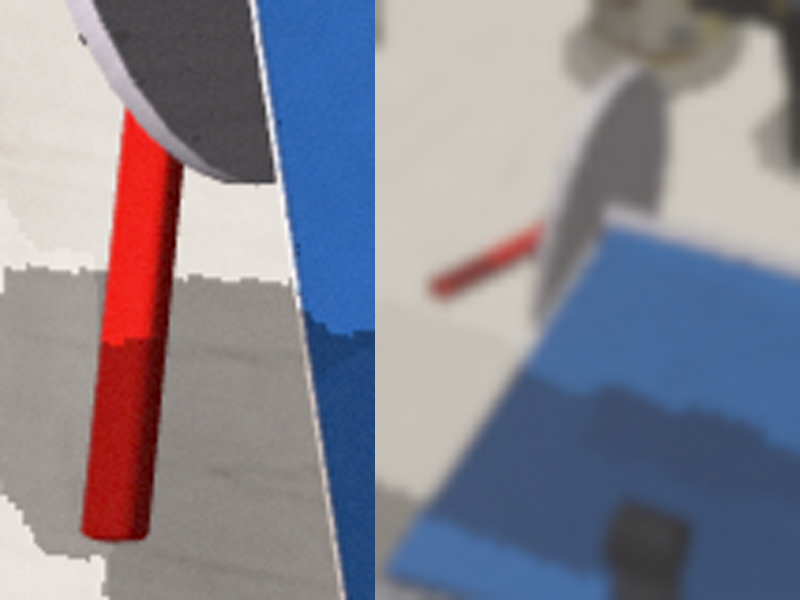

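Run:
```python
from h import *
from fit import W
from scipy.optimize import least_squares
d=load('w2')
c=lambda x,y:(60+x/3.75-.37,130+y/3.75-.37)
# w2-only pose fit: rod ends, cover side edges (lines)
def line(p,a,b): a,b=np.array(a),np.array(b);t=(b-a)/np.linalg.norm(b-a);v=p-a;return t[0]*v[1]-t[1]*v[0]
eL=(c(252,0),c(340,560)); 
def pose(q):
    pr=proj(d,W(q,[(.1,.128,.074),(.1,-.128,.074),(.0,.123,.078),(-.03,.123,.078),(.05,-.123,.078),(-.05,-.123,.078)]))
    return np.r_[(pr[:2]-[(118,100),(449,94)]).ravel(),[line(p,*eL) for p in pr[2:4]],[line(p,(441,104),(428,320)) for p in pr[4:]]]
s=least_squares(pose,[.586,-.044,.215]);q=s.x;print(q,s.fun.round(1))
# pointer: top-face left edge, top-face/side ridge, lower right silhouette, end
obs=dict(l1=c(113,214),l2=c(83,530),m1=c(158,214),m2=c(133,530),r1=c(176,214),r2=c(150,525))
def res(v):
    a,o=v
    P=lambda r,n,y:(.1-r*np.cos(a)+n*np.sin(a),.136+y,.074+r*np.sin(a)+n*np.cos(a))
    out=[]
    for k,n,y in(('l',.004,.005),('m',.004,-.005),('r',-.004,-.005)):
        pr=proj(d,W(q,[P(.06,n,y+o),P(.135,n,y+o)]))
        out+=[line(np.array(obs[k+i]),pr[0],pr[1]) for i in '12']
    e=proj(d,W(q,P(.135,.0,o)))[0];out.append(e[1]-c(115,538)[1])
    return np.array(out)
f=least_squares(lambda v:res([v[0],0]),[.5]);print(f.x,f.fun.round(1))
f=least_squares(res,[.5,0]);print(f.x,f.fun.round(1))
print('knob',W(q,(-.08,.03,.108)))
```

```text
[ 0.58813359 -0.04236457  0.21809413] [ 0.  -0.  -0.6 -0.   1.2  1.4 -1.7 -1.4]
[0.46356827] [-0.8 -1.7  0.8 -0.8  2.4  1.5  0.1]
[0.43892404 0.00172577] [-1.6 -1.1 -0.1 -0.4  1.5  1.8  0.6]
knob [[ 0.50353759 -0.03038476  0.108     ]]
```

Emit:
step_arm:
  targets: "-2.5 -2 0 0;-2.5 -2 0 0;-2.5 -1.9 0 -1;0 0 3 0;0 0 3 0;0 0 3 0;0 0 2.5 0;0 0 1.5 0;0 0 0.8 0;0 0 0.3 0;0 0 0 0;0 0 0 0"

```text
time_s: 9.42
tcp_pos: [0.5047, -0.031, 0.0925]
ee_rot: [[0.976, 0.219, 0.002], [0.219, -0.976, 0.0], [0.002, 0.0, -1.0]]
wrist_force: [0.1, -0.9, 0.3]
gripper_width: 0.629
gripper_force: 0.0
```

Emit:
step_arm:
  targets: "0 0 0 0;0 0 0 0;0 0 0 0;0 0 0 0;0 0 0 0;0 0 0 0;0 0 0 0;0 0 0 0"
  claw: 0

```text
time_s: 10.08
tcp_pos: [0.5036, -0.03, 0.0917]
ee_rot: [[0.976, 0.219, 0.0], [0.219, -0.976, 0.002], [0.0, -0.001, -1.0]]
wrist_force: [-0.5, 5.8, 2.6]
gripper_width: 0.272
gripper_force: 30.0
```

Run:
```python
from h import *
d=cap('wrist','w3');b=cap('scene','s3');print(sense()['tcp_pos'],sense()['gripper_width'],sense()['wrist_force'])
cv2.imwrite('pics/c3.png',np.hstack([cv2.resize(d['frame'],(480,360)),cv2.resize(b['frame'][180:300,270:375],(315,360),interpolation=2)]))
```

```text
[ 0.50361038 -0.03003984  0.09166463] 0.272458309150955 [-0.59304145  4.08318542  1.82955948]
```

View pics/c3.png

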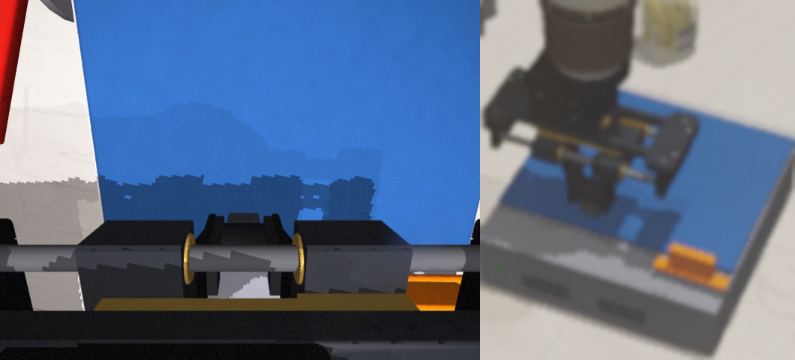

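Emit:
step_arm:
  targets: "0.12 0 -0.59 0;0.14 0 -0.59 0;0.16 0 -0.59 0;0.18 0 -0.58 0;0.2 0 -0.58 0;0.22 0 -0.58 0;0.24 0 -0.55 0;0.26 0 -0.55 0;0.28 0 -0.55 0;0.3 0 -0.52 0;0.31 0 -0.52 0;0.32 0 -0.52 0"

```text
time_s: 11.18
tcp_pos: [0.5279, -0.0247, 0.157]
ee_rot: [[0.976, 0.218, -0.007], [0.218, -0.976, 0.001], [-0.007, -0.002, -1.0]]
wrist_force: [-0.8, 5.3, -8.6]
gripper_width: 0.28
gripper_force: 30.0
```

Emit:
step_arm:
  targets: "0.32 0 -0.45 0;0.32 0 -0.45 0;0 0 0 0;0 0 0 0;0 0 0 0;0 0 0 0"

```text
time_s: 11.68
tcp_pos: [0.5338, -0.0234, 0.1659]
ee_rot: [[0.976, 0.218, -0.007], [0.218, -0.976, 0.001], [-0.007, -0.002, -1.0]]
wrist_force: [-3.5, 4.8, -6.4]
gripper_width: 0.27
gripper_force: 30.0
```

Run:
```python
from h import *
d=cap('wrist','w4');b=cap('scene','s4');t=cap('top','t4');s=sense();print(s['tcp_pos'],s['gripper_width'],s['wrist_force'])
cv2.imwrite('pics/c4.png',np.vstack([np.hstack([cv2.resize(b['frame'][180:300,270:375],(350,400),interpolation=2),cv2.resize(t['frame'][170:280,255:370],(418,400),interpolation=2)])]))
```

```text
[ 0.53376325 -0.02331824  0.16586945] 0.2737070219004525 [-2.88889437  5.98772941 -7.85182208]
```

View pics/w4.png

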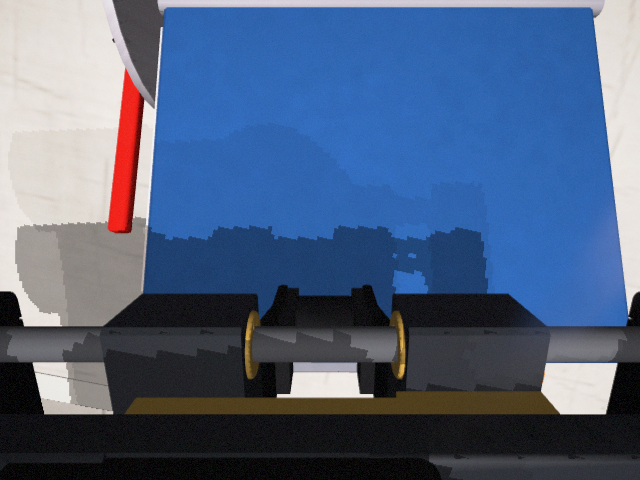

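View pics/c4.png

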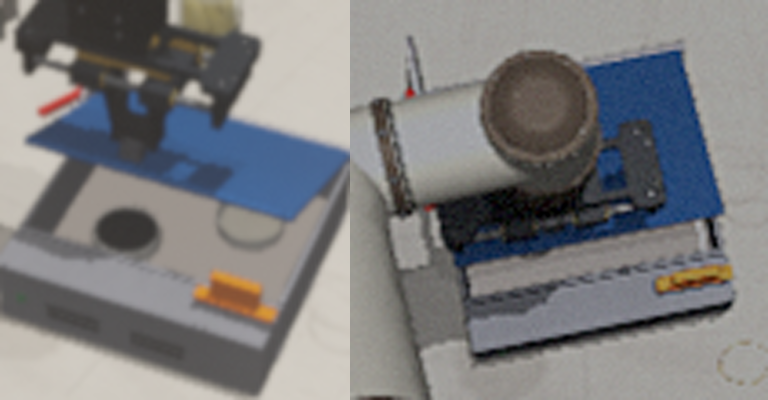

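The turnbutton lies clear along the front edge and the cover is up with the knob still held. In w4 the cover's left edge runs (161,30)–(145,290), the right edge (593,10)–(628,320), and the pointer (128,80)–(119,230). Next I fit both angles in this same image.

```bash
cat > ang.py <<'E'
from h import *
from fit import W
from scipy.optimize import least_squares
import sys
def edges(d):
    f=d['frame'].astype(int);B,G,R=f[...,0],f[...,1],f[...,2]
    blue=(B>R+50)&(B>90);red=(R>B+70)&(R>G+70);o=[]
    for v in range(40,285,8):
        c=np.flatnonzero(blue[v]);
        if len(c)>50:o+=[('cl',c[0]-.5,v),('cr',c[-1]+.5,v)]
    rr=np.flatnonzero(red[:,:260].any(1))
    for v in range(int(rr.max())-90,int(rr.max())-6,8):
        c=np.flatnonzero(red[v,:260])
        if len(c)>5:o+=[('pl',c[0]-.5,v),('pr',c[-1]+.5,v)]
    return o,rr.max()
def fit(d,q0=(.588,-.0424,.2175)):
    o,end=edges(d)
    def res(p):
        q=p[:3];out=[]
        for k,t in(('cl',(.004,.123)),('cr',(.004,-.123)),('pl',(.004,.141)),('pr',(-.004,.131))):
            a=p[3] if k[0]=='c' else p[4];n,y=t
            P=[(.1-r*np.cos(a)+n*np.sin(a),y,.074+r*np.sin(a)+n*np.cos(a)) for r in(.01,.13)]
            A,Z=proj(d,W(q,P))
            for u,v in [(u,v) for kk,u,v in o if kk==k]: out.append(u-(A[0]+(Z[0]-A[0])*(v-A[1])/(Z[1]-A[1])))
        a=p[4];e=proj(d,W(q,(.1-.135*np.cos(a),.136,.074+.135*np.sin(a))))[0,1]
        return np.r_[np.array(out)*.5,(e-end),(p[0]-q0[0])/.0015,(p[1]-q0[1])/.0015,(p[2]-q0[2])/.006]
    s=least_squares(res,[*q0,.45,.46],loss='soft_l1');sd=np.sqrt(np.diag(np.linalg.inv(s.jac.T@s.jac)));return s.x,sd,res(s.x),o,end
if __name__=='__main__':
    x,sd,rs,o,end=fit(load(sys.argv[1]));print(x.round(4),sd.round(4),end);print(rs.round(1))
    print([z for z in o if z[0][0]=='p'][::4])
E
python3 ang.py w4
```

```text
[ 0.5864 -0.0424  0.2187  0.4141  0.4752] [0.0012 0.0003 0.0035 0.0049 0.009 ] 232
[ 0.7  0.5  0.7  0.5  0.2  0.5  0.3  0.5  0.3  0.1  0.3  0.1  0.3  0.1
  0.4  0.1 -0.1  0.1 -0.1  0.2 -0.1 -0.3 -0.  -0.3 -0.   0.2  0.   0.3
  0.  -0.2  0.  -1.1 -1.1 -1.  -0.9 -0.8 -0.7 -0.6 -0.5 -0.9 -0.8 -0.7
 -0.6 -0.5 -0.4 -0.3 -0.2 -0.1 -0.   0.1  0.2  0.3  0.3  0.4  0.5  0.1
  0.2  0.3  0.4  0.5  0.6  0.7  0.9  0.9  0.9  0.8  0.8  0.8  1.3  1.2
  1.2  1.2  1.1 -1.  -1.5 -1.6 -1.7 -1.8 -0.9 -1.5 -1.1 -1.2 -1.3 -0.8
  2.  -1.1 -0.   0.2]
[('pl', np.float64(116.5), 142), ('pl', np.float64(114.5), 158), ('pl', np.float64(112.5), 174), ('pl', np.float64(111.5), 190), ('pl', np.float64(109.5), 206), ('pl', np.float64(107.5), 222)]
```

```bash
python3 - <<'E'
from h import *
from fit import W,q
b=load('s4')
for Q in (q,np.array([.5872,-.0432,.2175])):
  for a in (.40,.42,.44,.46,.48,.5):
    P=lambda r,n,y:(.1-r*np.cos(a)+n*np.sin(a),y,.074+r*np.sin(a)+n*np.cos(a))
    print(a,proj(b,W(Q,[P(.2,.0,.123),P(.2,.0,-.123),P(.135,0,.136)])).round(1).tolist())
f=b['frame'].astype(int);B,G,R=f[...,0],f[...,1],f[...,2]
m=(R>B+45)&(R>G+45);m[:,:270]=0;m[:,300:]=0;m[:195]=0;m[235:]=0
v,u=np.nonzero(m);print('red',sorted(zip(u,v))[:8])
m=((B>R+30)&(B>70)).astype(np.uint8);m[:175]=0;m[310:]=0;m[:,:262]=0;m[:,390:]=0
c=max(cv2.findContours(m,0,2)[0],key=cv2.contourArea);print(cv2.approxPolyDP(c,2,True)[:,0].tolist())
E
python3 ang.py w2|head -1
```

```text
0.4 [[276.2, 224.2], [357.2, 248.4], [281.7, 216.6]]
0.42 [[276.3, 223.0], [357.5, 247.1], [281.8, 215.7]]
0.44 [[276.5, 221.7], [357.8, 245.8], [281.9, 214.9]]
0.46 [[276.7, 220.3], [358.1, 244.4], [282.0, 214.0]]
0.48 [[276.9, 219.0], [358.4, 243.1], [282.2, 213.2]]
0.5 [[277.1, 217.7], [358.7, 241.7], [282.3, 212.3]]
0.4 [[276.3, 224.0], [357.4, 248.0], [281.7, 216.3]]
0.42 [[276.5, 222.7], [357.7, 246.7], [281.8, 215.5]]
0.44 [[276.6, 221.4], [358.0, 245.4], [282.0, 214.6]]
0.46 [[276.8, 220.1], [358.3, 244.0], [282.1, 213.8]]
0.48 [[277.0, 218.8], [358.6, 242.6], [282.2, 212.9]]
0.5 [[277.3, 217.4], [358.9, 241.3], [282.4, 212.1]]
red [(np.int64(281), np.int64(213)), (np.int64(282), np.int64(212)), (np.int64(282), np.int64(213)), (np.int64(282), np.int64(214)), (np.int64(283), np.int64(211)), (np.int64(283), np.int64(212)), (np.int64(283), np.int64(213)), (np.int64(283), np.int64(214))]
[[279, 221], [357, 245], [374, 227], [338, 215], [334, 218], [331, 213], [323, 211], [319, 215], [318, 224], [311, 230], [304, 227], [300, 208]]
[ 0.5881 -0.0419  0.2172 -0.0404  0.4647] [0.0008 0.0003 0.0042 0.008  0.0102] 273
```

Emit:
step_arm:
  targets: "0.16 0 -0.22 0;0.16 0 -0.22 0;0 0 0 0;0 0 0 0;0 0 0 0;0 0 0 0;0 0 0 0;0 0 0 0"

```text
time_s: 12.5
tcp_pos: [0.5368, -0.0226, 0.1701]
ee_rot: [[0.976, 0.218, -0.008], [0.218, -0.976, 0.001], [-0.007, -0.002, -1.0]]
wrist_force: [-2.3, 5.0, -7.1]
gripper_width: 0.273
gripper_force: 30.0
```

```bash
python3 - <<'E'
from h import *
d=cap('wrist','w5');b=cap('scene','s5');s=sense();print(s['time_s'],s['tcp_pos'],s['gripper_width'],s['wrist_force'],s['joint_velocities'].round(2))
f=b['frame'].astype(int);B,G,R=f[...,0],f[...,1],f[...,2]
m=(R>B+45)&(R>G+45);m[:,:270]=0;m[:,300:]=0;m[:195]=0;m[235:]=0
v,u=np.nonzero(m);print('red',sorted(zip(u.tolist(),v.tolist()))[:5])
m=((B>R+30)&(B>70)).astype(np.uint8);m[:175]=0;m[310:]=0;m[:,:262]=0;m[:,390:]=0
c=max(cv2.findContours(m,0,2)[0],key=cv2.contourArea);print(cv2.approxPolyDP(c,2,True)[:3,0].tolist())
t=s['tcp_pos']-np.array([.50361,-.03004,.09166]);dx=t[0]*.976+t[1]*.218
print('kin',np.arctan2(.034+t[2],.18-dx)-.1867)
E
python3 ang.py w5|head -1
```

```text
12.6 [ 0.5368392  -0.02266126  0.17013551] 0.27158158085376616 [-2.44195824  5.16139554 -6.95783292] [ 0.09 -0.01  0.04 -0.12 -0.05 -0.01]
red [(282, 212), (282, 213), (283, 211), (283, 212), (283, 213)]
[[279, 220], [358, 243], [374, 227]]
kin 0.46985072318217247
[ 0.5859 -0.0425  0.2184  0.445   0.4782] [0.0012 0.0003 0.0035 0.0055 0.0092] 236
```

```bash
python3 -c "
from station import r
print(r.finish_job())"
```

```text
the job is handed in; nothing more can be done
None
```

I turned the turnbutton a quarter turn clear of the cover, lifted the cover, and handed the job in holding it steady at about 0.47 rad; I measured the pointer at 0.46–0.48 rad.

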